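# Lift the clamp arm from its carton at its balance point and hold it level over the fork

## Robot

A 7-joint arm with a two-finger parallel gripper is mounted at the origin on a cart in front of the work surface, level with it; the furniture and walls round the work are solid. World frame = base frame: x ahead of the robot, y to its left, z up, the work surface at z = 0. Lengths are in mm, angles in rad, forces in N, time in s.
With the tool pointing down it reaches from about 400 to 875 mm from the base axis. Payload 4.4 kg.
Tool frame: the origin (TCP) lies on the centre line of the jaws, within the pads' length; the fingertips stand 11 mm ahead of it and the grasp point (between the pads) lies 8 mm behind it; z points along the fingers, y is the line along which they close (so a half turn about z gives the same grasp; the last joint's range is limited). The gripper opens to 85 mm and grips with 20 to 120 N. Pads are 22 mm wide; open, the fingers measure 114 mm over their backs; the gripper's body (76 mm by 85 mm) begins 54 mm behind the grasp point. The pads swing forward as they close: fully open they stand 13 mm farther back than shut.
Start: joints at [-1.32, 0.628, 0.038, 1.517, -0.027, 0.996, -0.02], TCP at [202.469, 617.676, 242.313] pointing down, gripper open.
Joint ranges: [-3.06, 3.06], [-0.37, 2.12], [-1.25, 1.32], [0.18, 2.47], [-1.1, 4.24], [0.23, 1.98], [-2.94, 2.94]. Speed limits (rad/s): [2.57, 2.57, 3.14, 3.14, 3.14, 3.14, 3.14].

## Interface

Orientations are given as a rotation vector (axis times angle).
In Python, from workcell import sensors, snapshot, r gives the robot as it stands.
- The arm moves only by the shell command python3 -m creep 'ROWS' [FORCE]. ROWS is JSON, a list that holds one entry, the list of rows, each a list of 7 numbers: the shift along the tool's x, y, z in cm, then the turn, a rotation vector about the tool's x, y, z in degrees, then the finger opening in cm, from 0 to 8.54. A call has 1 to 12 rows; each row shifts and turns the commanded pose from where the row before left it, along the tool's axes as they then stand; what a row does not reach is not made up. A row lasts 1/10 s, in which the tool goes at most 50 mm and 8.59 degrees, less where a joint would pass 70% of its speed; a pose out of reach is approached as far as the arm can. A call is refused whole if a number of a shift passes 5 or a number of a turn 8.59, either way. A call with a gripper value outside its range is refused whole. The fingers move at their own pace and stop on an object; FORCE is the grip in N (left out, the last holds). Time passes only in rows, so rows that do not move let the fingers close. It gives the time, the measured TCP pose, the force, the opening and the grip force at its end, in the units of the state.
- sensors.get_state(): the state, without advancing time (a new reading comes with each control period).
- snapshot(name): name is "scene" or "side" or "wrist"; returns a dict with "pixels" (400x640x3 uint8, red, green, blue), "mtx" (3x3 intrinsics, pixels), "camera_from_world" (4x4, takes a point from world to camera coordinates); the wrist camera has in their place "tool_from_camera" (4x4, takes a point from camera to tool coordinates, whose origin is the TCP and whose axes are the flange's). Camera axes: x right, y down, z forward; pixel columns grow to the right and rows downward; lengths in mm; the calibration is good to about 2 mm. A picture is of the moment at which its call begins: read the wrist's pose just before it. There is no depth.
- r.hand_in(): hands the job in; it is judged then, once.
The state is a dict: "time": time; "q": joint angles; "joint_vel": joint speeds; "effort": joint torques, N m; "position": TCP position; "tool_rot": TCP orientation; "ft_force": force on the tool from outside, world axes, zero at the start; "moment": the same for the moment, N m; "opening": opening from 0.0 (shut) to 1.0 (fully open); "finger_force": force on a finger pad.
Only numpy, scipy, OpenCV 4.12 (cv2) and the standard library are available. Lean on these libraries where they do the work, as an engineer would, in place of code of your own. Each camera call takes 0.05 s, during which the arm holds its last target. There are 200 camera calls.

## Task

Swing both half-open flaps of the carton outward and well down past upright, pick up the off-centre clamp arm at its balance point and lift it out. Bring it level over the fork stand, its pivot boss straight above the slot and its bar in line with the slot (either way round), about 40 mm clear between the boss and the tops of the fork, never letting the arm touch the fork. Finish while still holding it there, steady, so that a colleague can fit the pivot; leave the other things on the bench where they are.

Things in the scene. Friction and masses are not known exactly. Their poses are not given: they have to be found in the camera images.
- carton: open shallow cardboard carton, fixed, 140 (its x) x 270 (its y) x 50 mm high, walls and floor 3 mm; origin at the centre of its underside, z up, on a glass mat whose top is 7.6 mm above z = 0. One flap is hinged on each long rim (x = -70 and +70 mm, 50 mm up); inside, nothing reaches above the rims
- flap_near (a joint): angle of the flap on the carton's -x rim (nearer the robot): 0 = flat across the opening, 1.57 = upright, 2.6 = stop, out and down. Stiff board 55 mm from hinge to free edge, 262 mm long, 3 mm thick; a weak friction hinge (0.02 N m) leaves it where put. Starts at 0.75 to 1.15; push it outward from inside, e.g. with closed fingers just above the rim, to open it
- flap_far (a joint): angle of the flap on the carton's +x rim (away from the robot), otherwise the same as flap_near
- flap_near_edge (a point): middle of the free edge of flap_near
- flap_far_edge (a point): middle of the free edge of flap_far
- clamp_arm: loose bare-metal arm, 0.5 kg, 212 mm long, lying level along the carton's y. Origin on its resting plane under the pivot boss; x along the bar to the jaw block, z up. Bar 14 mm wide, z 12 to 28, x -92 to 80 mm. Jaw block 40x36x36 at x 80 to 120. Cross-wise round boss, dia 26, 24 wide, at x 0, z 20. Stud with rubber foot at x -82. It balances at x = 43 mm, between boss and block
- pivot (a point): centre of the clamp arm's pivot boss (boss radius 13 mm)
- balance (a point): the clamp arm's balance point, mid-height in the bar, 43 mm from the boss centre toward the jaw block
- fork: fixed grey fork stand: base plate 64 x 58 x 10 mm and two upright rounded cheeks (10 mm thick, 40 mm long, tops 95 mm above its underside) with a slot 30 mm wide between them. Origin at the centre of its underside, z up; the slot runs along its x
- fork_mouth (a point): middle of the slot at the height of the cheek tops, 95 mm above the fork's underside
- weight: bystander: brass laboratory weight, 30 mm diameter, 44 mm tall, standing; origin at its underside
- vial: bystander: brown vial, 30 mm diameter, 66 mm tall, standing; origin at its underside
- petri_dish: bystander: clear petri dish, 66 mm diameter, 15 mm high; origin at its underside
- rubber_stopper: bystander: brown rubber stopper, 32 mm diameter, 28 mm high; origin at its underside

How it is judged (in metres and radians):
On the way, in this order (a step that is already met when the one before it is completed fails the run):
1. both flaps are swung outward past upright, to 1.9 rad or more (value of joint each of flap_near, flap_far above 1.9 rad), for 0.2 s.
2. the clamp arm is held in the fingers within 20 mm of its balance point and lifted out of the carton (height (world z) of pivot above 0.11 m and horizontal distance between the grasp point and balance below 0.02 m and contact force between the fingers and clamp_arm above 1 N), for 0.2 s.
At the end, for the whole second after the job is handed in: arm still in the fingers, gripped within 20 mm of its balance point, level within 0.1 rad, steady; boss within 15 mm of the slot's middle, 20 to 65 mm clear above the cheeks, bar in line with the slot within 0.15 rad, touching only the fingers; both flaps past 1.8 rad (contact force between the fingers and clamp_arm above 1 N and horizontal distance between the grasp point and balance below 0.02 m and angle between clamp_arm's own z axis and vertical below 0.1 rad and horizontal distance between pivot and fork_mouth below 0.015 m and z of pivot in the frame of fork_mouth between 0.033 and 0.078 m and angle between the x axis of clamp_arm and the x axis of fork, either way round below 0.15 rad and contact force between clamp_arm and fork below 0.1 N and linear speed of clamp_arm below 0.02 m/s and angular speed of clamp_arm below 0.15 rad/s and value of joint each of flap_near, flap_far above 1.8 rad); the arm keeps its last pose, push and grip.
It fails at once if the clamp arm touches the fork (contact force between clamp_arm and fork above 0.5 N).
It fails at once if a bystander is moved by more than 25 mm (distance of any of weight, vial, petri_dish, rubber_stopper from where it was at the start of the episode above 0.025 m).
It also fails if it takes over 54 s, if anything falls off the work surface, if the arm or the gripper's body presses on something with over 40 N, if the wrist force passes 120 N, or if a joint passes its speed limit or range.

## Working session

There is one attempt and no reset: what is moved stays moved. The work goes in short steps, Python scripts to look and compute and a shell command to move; the robot and the scene stay as the last step left them, time stands still between calls to the robot, and variables do not carry over. Pictures are saved under pics/ and viewed, at most 11 in all, crops included, and the job is handed in when it is done.

```bash
mkdir -p pics; ls
python3 - <<'E'
from workcell import sensors, snapshot, r
import cv2,numpy as np
s=sensors.get_state();print({k:np.round(v,3).tolist() for k,v in s.items()})
for n in ["scene","side"]:
    d=snapshot(n);cv2.imwrite(f"pics/{n}0.png",d["pixels"][:,:,::-1]);print(n,np.round(d["mtx"],1).tolist(),np.round(d["camera_from_world"],4).tolist())
    np.savez(f"{n}0.npz",**d)
E
```

```text
pics
{'time': 0.0, 'q': [-1.32, 0.629, 0.038, 1.518, -0.027, 0.996, -0.02], 'joint_vel': [-0.0, -0.0, 0.0, -0.001, -0.001, -0.001, 0.001], 'effort': [-0.0, -56.341, 1.226, -19.344, 0.011, 0.01, 0.0], 'position': [202.241, 617.094, 241.372], 'tool_rot': [-0.495, -3.102, 0.003], 'ft_force': [0.877, 0.149, 0.301], 'moment': [0.035, -0.043, -0.028], 'finger_force': 0.0, 'opening': 0.998}
scene [[441.8, 0.0, 321.1], [0.0, 441.8, 204.4], [0.0, 0.0, 1.0]] [[-0.3966, -0.918, 0.0018, 361.4596], [-0.481, 0.2062, -0.8521, 363.2698], [0.7819, -0.3388, -0.5233, 1038.1479], [0.0, 0.0, 0.0, 1.0]]
side [[361.5, 0.0, 322.5], [0.0, 361.5, 197.5], [0.0, 0.0, 1.0]] [[-0.8841, -0.4671, -0.0103, 619.8095], [-0.1674, 0.3374, -0.9264, 166.5187], [0.4362, -0.8173, -0.3765, 779.7975], [0.0, 0.0, 0.0, 1.0]]
```

View pics/scene0.png

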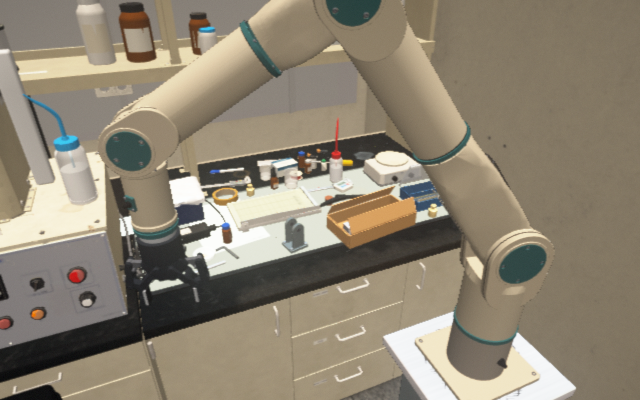

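View pics/side0.png

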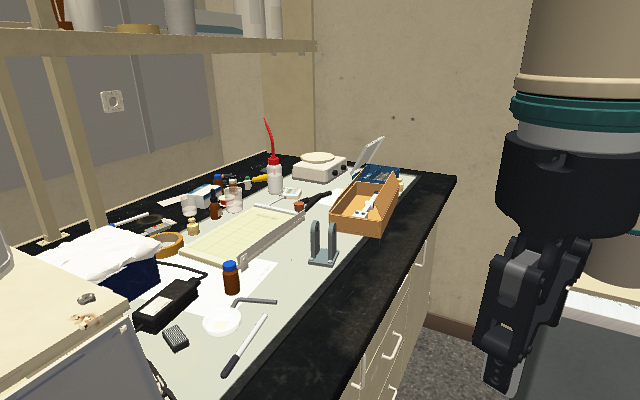

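The scene view shows the carton at about (372,215) and the fork at (295,235). In the side view they are at (363,205) and (322,245). I'll enlarge both and get rough world positions.

```bash
cat > h.py <<'E'
import numpy as np,cv2
from scipy.spatial.transform import Rotation as R
from workcell import sensors,snapshot
def cam(d,st=None):
    """K, world_from_camera"""
    if "camera_from_world" in d: return np.array(d["mtx"]),np.linalg.inv(d["camera_from_world"])
    T=np.eye(4);T[:3,:3]=R.from_rotvec(st["tool_rot"]).as_matrix();T[:3,3]=st["position"]
    return np.array(d["mtx"]),T@np.array(d["tool_from_camera"])
def ray(K,W,uv):
    v=W[:3,:3]@np.linalg.inv(K)@[*uv,1];return W[:3,3],v/np.linalg.norm(v)
def plane(K,W,uv,z):
    o,v=ray(K,W,uv);return o+v*(z-o[2])/v[2]
def proj(K,W,p):
    c=np.linalg.inv(W)@[*p,1];c=K@c[:3];return c[:2]/c[2]
def tri(*rays):
    A=sum(np.eye(3)-np.outer(v,v) for o,v in rays);b=sum((np.eye(3)-np.outer(v,v))@o for o,v in rays)
    return np.linalg.solve(A,b)
def look(n,tag):
    st=sensors.get_state();d=snapshot(n);K,W=cam(d,st)
    cv2.imwrite(f"pics/{tag}.png",d["pixels"][:,:,::-1]);np.savez(tag+".npz",K=K,W=W,px=d["pixels"]);return d["pixels"],K,W,st
E
python3 - <<'E'
from h import *
a=np.load("scene0.npz");b=np.load("side0.npz")
A=cam(a);B=cam(b)
print("carton",plane(*A,(372,225),30),plane(*B,(363,210),30))
print("fork",plane(*A,(295,247),8),plane(*B,(322,260),8))
ca=cv2.resize(a["pixels"][170:270,270:450],None,fx=4.4,fy=4.4,interpolation=3)[:,:,::-1]
cv2.imwrite("pics/ca.png",ca[:440,:792])
E
python3 - <<'E'
import cv2,numpy as np
b=np.load("side0.npz")["pixels"]
cv2.imwrite("pics/cb.png",cv2.resize(b[155:275,295,None] if 0 else b[155:275,290:420],None,fx=5,fy=5,interpolation=3)[:,:,::-1])
E
```

```text
carton [549.15886985 -26.83689113  30.        ] [578.65536906 -17.62927673  30.        ]
fork [564.47280769 239.58095555   8.        ] [575.23300012 240.16416076   8.        ]
```

View pics/ca.png

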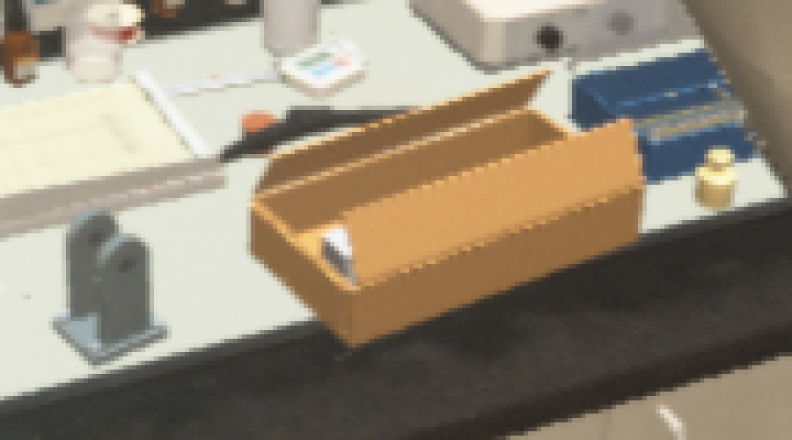

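View pics/cb.png

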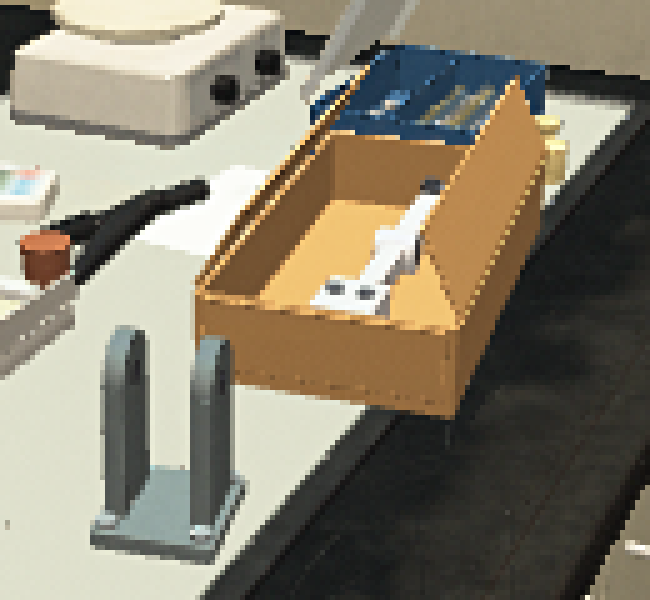

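The crops show the arm lying with its jaw block toward +y, at about (350,295) in the side crop. The fork is at +y of the carton, the weight is by the carton's -y end, and the stopper is beyond the far side. Next I compute the corners.

Run:
```python
from h import *
np.set_printoptions(precision=1,suppress=True)
A=cam(np.load("scene0.npz"));B=cam(np.load("side0.npz"))
sa=lambda x,y:(270+x/4.4,170+y/4.4)
sb=lambda x,y:(290+x/5,155+y/5)
P=lambda n,C,uv,z:print(n,plane(*C,uv,z))
P("A near+y top",A,sa(355,290),57.6);P("A near+y bot",A,sa(350,345),7.6);P("B near+y top",B,sb(458,330),57.6);P("B n+y bot",B,sb(455,415),7.6)
P("A far+y top",A,sa(253,205),57.6);P("A far+y bot",A,sa(252,250),7.6);P("B far+y top",B,sb(200,298),57.6)
P("A near-y bot",A,sa(640,237),7.6);P("A near-y top",A,sa(640,180),57.6);P("B near-y bot",B,sb(540,250),7.6)
print("tri near+y",tri(ray(*A,sa(355,290)),ray(*B,sb(458,330))))
print("tri far+y",tri(ray(*A,sa(253,205)),ray(*B,sb(200,298))))
P("fork A front",A,sa(97,362),7.6);P("fork A left",A,sa(55,328),7.6);P("fork A right",A,sa(165,335),7.6)
P("fork B left",B,sb(92,548),7.6);P("fork B front",B,sb(212,562),7.6);P("fork B right",B,sb(245,492),7.6)
P("stopper B",B,sb(45,280),7.6);P("weight A",A,sa(716,205),7.6)
# flap free-edge corners, triangulated
print("near flap +y corner",tri(ray(*A,sa(350,212)),ray(*B,sb(430,235))))
print("far flap -y",tri(ray(*A,sa(548,72)),ray(*B,sb(370,62))))
print("near flap -y",tri(ray(*A,sa(632,122)),ray(*B,sb(518,80))))
P("vial B",B,(232,292),7.6);P("dish B",B,(222,322),7.6)
```

```text
A near+y top [487.6  83.9  57.6]
A near+y bot [490.5  84.4   7.6]
B near+y top [489.6  82.1  57.6]
B n+y bot [489.8  78.3   7.6]
A far+y top [615.1 105.1  57.6]
A far+y bot [627.5  99.9   7.6]
B far+y top [622.2 105.8  57.6]
A near-y bot [ 525.2 -183.8    7.6]
A near-y top [ 530.5 -180.6   57.6]
B near-y bot [ 514.  -148.3    7.6]
tri near+y [488.9  83.3  57.5]
tri far+y [623.6 101.4  53.6]
fork A front [543.2 257.3   7.6]
fork A left [592.8 271.4   7.6]
fork A right [553.6 201.5   7.6]
fork B left [593.8 270.5   7.6]
fork B front [540.6 256.2   7.6]
fork B right [553.2 195.5   7.6]
stopper B [765.9  28.1   7.6]
weight A [ 539.7 -265.     7.6]
near flap +y corner [508.6  79.2 106.6]
far flap -y [ 632.2 -155.7  108.5]
near flap -y [ 542.4 -174.9  105.3]
vial B [680.5 426.9   7.6]
dish B [638.2 502.3   7.6]
```

```bash
cat >> h.py <<'E'
def go(pos,yaw):
    """yaw: world angle (deg) of tool x, tool z down. Prints tool-frame shift (cm, after turn) and turn (deg)."""
    st=sensors.get_state();c=R.from_rotvec(st["tool_rot"])
    a=np.radians(yaw);x=np.array([np.cos(a),np.sin(a),0]);z=np.array([0,0,-1.]);T=R.from_matrix(np.array([x,np.cross(z,x),z]).T)
    d=np.array(pos)-st["position"]
    print("t",round(st["time"],2),"turn",np.degrees((c.inv()*T).as_rotvec()).round(1),"shift",(T.inv().apply(d)/10).round(2),"now",np.round(st["position"],1))
E
python3 - <<'E'
from h import *
go((572,-41,330),98.3)
d=snapshot("wrist");print(np.round(d["mtx"],1).tolist(),np.round(d["tool_from_camera"],3).tolist())
E
```

```text
t 0.1 turn [-0.1  0.1 63.5] shift [-70.46  27.08  -8.85] now [202.3 617.2 241.5]
[[293.7, 0.0, 319.6], [0.0, 293.7, 197.0], [0.0, 0.0, 1.0]] [[0.001, -0.965, -0.263, 65.92], [1.0, 0.001, -0.0, 0.243], [0.0, -0.263, 0.965, -132.007], [0.0, 0.0, 0.0, 1.0]]
```

```bash
python3 -m creep '[[[0,0,-1.1,0,0,7.94,8.5],[0,0,-1.1,0,0,7.94,8.5],[0,0,-1.1,0,0,7.94,8.5],[0,0,-1.1,0,0,7.94,8.5],[0,0,-1.1,0,0,7.94,8.5],[0,0,-1.1,0,0,7.94,8.5],[0,0,-1.1,0,0,7.94,8.5],[0,0,-1.1,0,0,7.94,8.5],[-3,1.2,0,0,0,0,8.5],[-4,1.5,0,0,0,0,8.5],[-4,1.5,0,0,0,0,8.5],[-4,1.5,0,0,0,0,8.5]]]'
python3 -m creep '[[[-4,1.5,0,0,0,0,8.5],[-4,1.5,0,0,0,0,8.5],[-4,1.5,0,0,0,0,8.5],[-4,1.5,0,0,0,0,8.5],[-4,1.5,0,0,0,0,6],[-4,1.5,0,0,0,0,4],[-4,1.5,0,0,0,0,2],[0,0,0,0,0,0,0],[0,0,0,0,0,0,0]]]'
python3 - <<'E'
from h import *
look("wrist","wf"); go((572,-41,330),98.3)
E
```

```text
time: 1.35
position: [281.0, 475.9, 330.0]
tool_rot: [2.053, 2.377, -0.001]
ft_force: [0.1, 0.8, 0.7]
opening: 0.992
finger_force: 0.0
time: 2.25
position: [425.2, 215.0, 330.3]
tool_rot: [-2.057, -2.374, 0.0]
ft_force: [0.0, 1.7, -0.7]
opening: 0.135
finger_force: 0.0
t 2.3 turn [-0. -0.  0.] shift [-2.758e+01  1.087e+01  1.000e-02] now [424.6 216.2 330.1]
```

```bash
python3 -m creep '[[[-4,1.57,0,0,0,0,0],[-4,1.57,0,0,0,0,0],[-4,1.57,0,0,0,0,0],[-4,1.57,0,0,0,0,0],[-4,1.57,0,0,0,0,0],[-4,1.57,0,0,0,0,0],[-3.58,1.45,0,0,0,0,0],[0,0,0,0,0,0,0],[0,0,0,0,0,0,0],[0,0,0,0,0,0,0]]]'
python3 - <<'E'
from h import *
look("wrist","wc"); go((572,-41,330),98.3)
a=cv2.imread("pics/wf.png");b=cv2.imread("pics/wc.png")
cv2.imwrite("pics/both.png",np.vstack([a[:,40:640],b[:,40:640]])[:, :][::1] if 0 else cv2.resize(np.vstack([a,b]),(480,600),interpolation=cv2.INTER_AREA))
E
```

```text
time: 3.3
position: [572.2, -38.7, 329.8]
tool_rot: [-2.049, -2.379, -0.001]
ft_force: [-0.6, 0.2, -0.8]
opening: -0.003
finger_force: 0.0
t 3.35 turn [-0.  -0.1  0.2] shift [-0.22 -0.05 -0.  ] now [572.2 -38.7 330. ]
```

View pics/both.png

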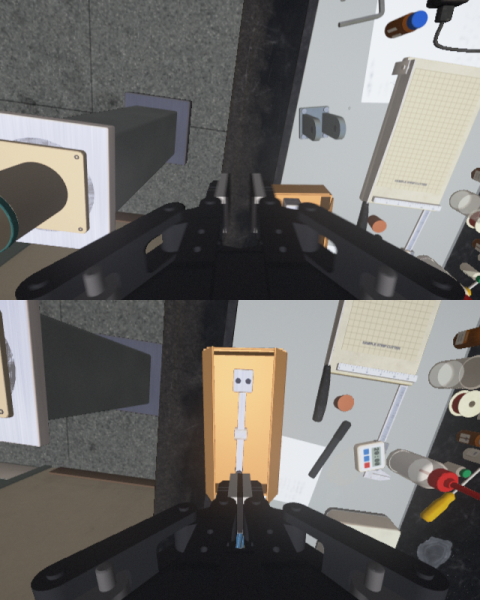

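The upper view shows the fork at about (427,163) full-resolution. The lower view shows the arm in the carton, with the block near (324,107) and the boss near (321,180). The flaps are clear on both sides. Now the precise measurement.

Run:
```python
from h import *
np.set_printoptions(precision=1,suppress=True)
d=np.load("wc.npz");hsv=cv2.cvtColor(d["px"],cv2.COLOR_RGB2HSV);K,W=d["K"],d["W"]
m=((hsv[...,1]<60)&(hsv[...,2]>110));m[:,:295]=0;m[:,350:]=0;m[:80]=0;m[245:]=0
for y in range(84,240,4):
    xs=np.flatnonzero(m[y]); 
    if len(xs): print(y,xs.min(),xs.max(),len(xs),end=" | ")
d=np.load("wf.npz")
cv2.imwrite("pics/crop.png",np.hstack([cv2.resize(d["px"][125:205,385:475],(450,400),interpolation=3),cv2.resize(np.load("wc.npz")["px"][60:220,262:392],(325,400),interpolation=3)])[:,:,::-1])
```

```text
92 312 324 13 | 96 312 337 26 | 100 312 337 26 | 104 311 336 26 | 108 311 336 15 | 112 311 336 26 | 116 311 336 26 | 120 311 335 25 | 124 319 327 9 | 128 318 327 10 | 132 318 327 10 | 136 318 327 10 | 140 318 326 9 | 144 318 326 9 | 148 318 326 9 | 152 317 326 10 | 156 317 326 10 | 160 317 325 9 | 164 317 325 9 | 168 317 325 9 | 172 313 328 16 | 176 313 328 16 | 180 313 328 16 | 184 313 328 16 | 188 316 324 9 | 192 316 324 9 | 196 316 324 9 | 200 316 323 8 | 204 315 323 9 | 208 315 323 9 | 212 315 323 9 | 216 315 323 9 | 220 315 322 8 | 224 314 323 10 | 228 314 322 4 |
```

View pics/crop.png

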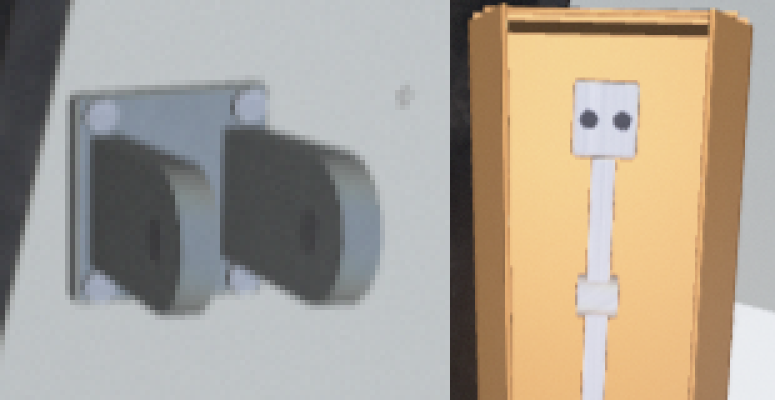

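The crop shows the fork's plate corners at about (72,97), (265,85), (265,290) and (72,300). Its two cheeks have their slot running along the image's vertical. The arm runs straight, with the block at the top.

Run:
```python
from h import *
np.set_printoptions(precision=1,suppress=True)
d=np.load("wc.npz");K,W=d["K"],d["W"]
boss=plane(K,W,(320.8,178.8),30.6);b1=plane(K,W,(323.2,126.5),38.6);b2=plane(K,W,(318.9,222),38.6);blk=plane(K,W,(324,121.8),45)
u=b1-b2;u/=np.linalg.norm(u);print("boss",boss,"yaw",np.degrees(np.arctan2(u[1],u[0])),"bal",boss+43*u,"blk-boss",(blk-boss)@u, "lat",np.cross(u,boss-b1)[2])
print("bal from bar", b1, b2)
# carton rims, crop (x/2.5+262-450/2.5, y/2.5+60): hinges
f=lambda x,y:((x-450)/2.5+262,y/2.5+60)
for n,p in dict(nl=(505,25),nr=(712,20),fl=(500,395),fr=(698,395)).items(): print(n,plane(K,W,f(*p),57.6))
d=np.load("wf.npz");K,W=d["K"],d["W"]
P=[plane(K,W,(385+x/5,125+y/5),17.6) for x,y in [(76,96),(265,85),(265,291),(78,300)]]
P=np.array(P);print(P,"\ncentre",P.mean(0))
for a,b in [(0,3),(1,2),(0,1),(3,2)]:
    e=P[a]-P[b];print(np.linalg.norm(e),np.degrees(np.arctan2(e[1],e[0])))
# cheek top strip centres at z=102.6
q=[plane(K,W,(385+x/5,125+y/5),102.6) for x,y in [(207,240),(375,230)]];print("cheek tops",q,np.mean(q,0))
fk=np.mean(P,0)
for s in (90,101):pass
print("proj mouth pred px crop",(proj(K,W,(fk[0],fk[1],102.6))-[385,125])*5)
```

```text
boss [577.8 -60.6  30.6] yaw 96.1191689514062 bal [573.2 -17.9  30.6] blk-boss 82.96319874070444 lat -0.03183084791494295
bal from bar [569.6  15.4  38.6] [ 584.7 -126.    38.6]
nl [509.1  77.8  57.6]
nr [613.2  95.9  57.6]
fl [ 529.8 -121.    57.6]
fr [ 643.7 -103.8   57.6]
[[541.2 259.1  17.6]
 [596.4 270.4  17.6]
 [612.  209.   17.6]
 [555.3 197.9  17.6]] 
centre [576.2 234.1  17.6]
62.78599831061361 102.92139026996978
63.314709235977 104.27913937772666
56.30724959218828 -168.46256562870826
57.82133999090659 -168.93280867207255
cheek tops [array([557.1, 233.3, 102.6]), array([597.8, 241.7, 102.6])] [577.5 237.5 102.6]
proj mouth pred px crop [282.7 247.7]
```

```bash
python3 -m creep '[[[-0.1,0.2,4,0,0,-0.2,0],[-0.1,0.2,4,0,0,0,0],[-0.1,0.14,4,0,0,0,0],[0,0,4,0,0,0,0],[0,0,4,0,0,0,0],[0,0,4,0,0,0,0],[0,0,0.14,0,0,0,0],[0,0,0,0,0,0,0],[0,-1.5,0,0,0,0,0],[0,-1.5,0,0,0,0,0],[0,-1.5,0,0,0,0,0],[0,-1.5,0,0,0,0,0]]]'
python3 -m creep '[[[0,-1,0,0,0,0,0],[0,-0.75,0,0,0,0,0],[0,0,0,0,0,0,0],[0,0,0,0,0,0,0],[0,2.5,0,0,0,0,0],[0,3,0,0,0,0,0],[0,3,0,0,0,0,0]]]'
python3 - <<'E'
from h import *
look("side","s1"); go((578,-41,88.6),98.3)
E
```

```text
time: 4.55
position: [521.1, -52.3, 92.0]
tool_rot: [2.046, 2.378, 0.007]
ft_force: [2.0, 0.1, 0.1]
opening: 0.002
finger_force: 0.7
time: 5.25
position: [587.1, -42.2, 89.0]
tool_rot: [2.05, 2.381, -0.0]
ft_force: [1.0, -0.5, 0.1]
opening: -0.0
finger_force: 0.0
t 5.3 turn [0.5 0.1 0.4] shift [ 0.21 -1.54  0.07] now [593.6 -40.9  89.3]
```

```bash
python3 -m creep '[[[0,1.5,0,0,0,0,0],[0,1.5,0,0,0,0,0],[0,1.5,0,0,0,0,0],[0,1.5,0,0,0,0,0],[0,1,0,0,0,0,0],[0,0,0,0,0,0,0],[0,0,0,0,0,0,0],[0,0,0,0,0,0,0]]]'
python3 -m creep '[[[0,-2.5,-2,0,0,0,1],[0,-2.5,-4,0,0,0,2],[0,-2.5,-4,0,0,0,4],[0,0,-4,0,0,0,4],[0,0,-4,0,0,0,4],[0,0,0,0,0,0,4],[0,0,0,0,0,0,4]]]'
python3 - <<'E'
from h import *
s=look("side","s2")[0];w,K,W,st=look("wrist","w2"); go((573.2,-17.9,200),96.1)
cv2.imwrite("pics/v2.png",np.hstack([cv2.resize(s[140:260,290:420],(433,400),interpolation=3),cv2.resize(w[40:400,200:440],(267,400))])[:,:,::-1])
E
```

```text
time: 6.1
position: [654.4, -32.3, 88.9]
tool_rot: [-2.05, -2.38, 0.001]
ft_force: [-0.2, -0.5, 0.1]
opening: -0.001
finger_force: 0.0
time: 6.8
position: [580.8, -43.3, 269.9]
tool_rot: [2.049, 2.379, 0.003]
ft_force: [-0.2, 0.5, -0.7]
opening: 0.469
finger_force: 0.0
t 6.9 turn [-0.1 -0.   2.4] shift [ 2.57 -0.39  6.79] now [579.8 -43.  267.9]
```

View pics/v2.png

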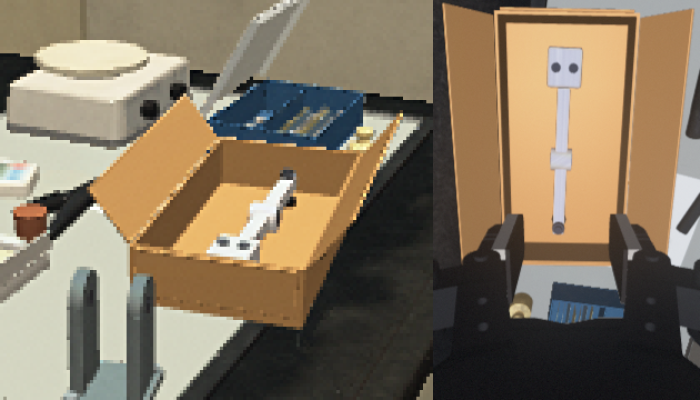

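Both flaps now lie well outward: in the wrist view their edges are at x≈443 and x≈690, against hinges at 497 and 638, so about 2.4 rad. I'll re-measure the arm and then grasp.

Run:
```python
from h import *
np.set_printoptions(precision=1,suppress=True)
d=np.load("w2.npz");hsv=cv2.cvtColor(d["px"],cv2.COLOR_RGB2HSV);K,W=d["K"],d["W"]
m=((hsv[...,1]<60)&(hsv[...,2]>110));m[:,:295]=0;m[:,350:]=0;m[:60]=0;m[236:]=0
rows=np.array([(y,np.flatnonzero(m[y]).mean(),np.ptp(np.flatnonzero(m[y]))+1) for y in range(60,236) if m[y].sum()>4])
wd=rows[:,2];bar=rows[(wd>8)&(wd<15)&(rows[:,0]>115)];bo=rows[(wd>=16)&(wd<25)&(rows[:,0]>150)]
bl=rows[(wd>25)];print("boss rows",bo[:,0].min(),bo[:,0].max(),"block",bl[:,0].min(),bl[:,0].max())
p=np.array([plane(K,W,(x,y),38.6) for y,x,_ in bar[5:-5]])
vx,vy,x0,y0=cv2.fitLine(p[:,:2].astype(np.float32),cv2.DIST_HUBER,0,.01,.01).ravel();u=np.array([vx,vy])*np.sign(vy)
b=plane(K,W,(bo[:,1].mean(),bo[:,0].mean()),30.6)[:2];b=np.array([x0,y0])+u*((b-[x0,y0])@u)
bal=b+43*u;yaw=np.degrees(np.arctan2(u[1],u[0]));print(b,bal,yaw,"blk",(plane(K,W,(bl[:,1].mean(),bl[:,0].max()+.5),46)[:2]-b)@u)
go((*bal,26),yaw)
```

```text
boss rows 174.0 192.0 block 83.0 117.0
[576.7 -59.4] [572.2 -16.7] 96.03317 blk 81.65315537388975
t 6.9 turn [-0.1 -0.   2.5] shift [ 2.7 -0.5 24.2] now [579.8 -43.  267.9]
```

```bash
python3 -m creep '[[[0.9,-0.15,4,0,0,2.5,5],[0.9,-0.2,4,0,0,0,5],[0.9,-0.15,4,0,0,0,5],[0,0,4,0,0,0,5],[0,0,3,0,0,0,5],[0,0,2,0,0,0,5],[0,0,0,0,0,0,5],[0,0,0,0,0,0,5]]]'
python3 - <<'E'
from h import *
go((572.2,-16.7,26),96.0);look("wrist","w3")
E
```

```text
time: 7.7
position: [571.8, -17.4, 58.1]
tool_rot: [-2.101, -2.333, 0.003]
ft_force: [0.4, -0.3, 0.7]
opening: 0.583
finger_force: 0.0
t 7.7 turn [-0.1  0.  -0. ] shift [0.06 0.05 3.21] now [571.8 -17.4  58.1]
```

```bash
python3 -m creep '[[[0,0.05,1.2,0,0,0,5],[0,0,1,0,0,0,5],[0,0,0.9,0,0,0,5],[0,0,0,0,0,0,5],[0,0,0,0,0,0,5],[0,0,0,0,0,0,0.5],[0,0,0,0,0,0,0.5],[0,0,0,0,0,0,0.5],[0,0,0,0,0,0,0.5],[0,0,0,0,0,0,0.5],[0,0,0,0,0,0,0.5]]]' 50
python3 - <<'E'
from h import *
go((572.2,-16.7,26),96.0);w=look("wrist","w4")[0]
cv2.imwrite("pics/v4.png",cv2.resize(w[40:300,180:460],None,fx=2,fy=2)[:,:,::-1])
E
```

```text
time: 8.85
position: [572.8, -17.1, 28.4]
tool_rot: [-2.101, -2.335, 0.0]
ft_force: [-2.8, -0.0, 6.2]
opening: 0.155
finger_force: 50.2
t 8.85 turn [-0. -0.  0.] shift [ 0.05 -0.05  0.24] now [572.8 -17.1  28.4]
```

View pics/v4.png

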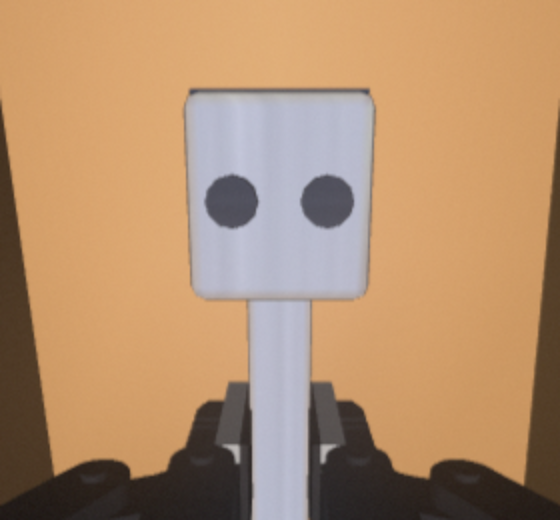

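The pads close squarely on the bar just behind the jaw block, whose near edge is at row 190. Lifting now.

```bash
python3 -m creep '[[[0,0,0,0,0,0,0.5],[0,0,-0.5,0,0,0,0.5],[0,0,-1,0,0,0,0.5],[0,0,-2,0,0,0,0.5],[0,0,-2.5,0,0,0,0.5],[0,0,-2.5,0,0,0,0.5],[0,0,-2.5,0,0,0,0.5],[0,0,-2.5,0,0,0,0.5],[0,0,-2,0,0,0,0.5],[0,0,-1,0,0,0,0.5],[0,0,0,0,0,0,0.5],[0,0,0,0,0,0,0.5]]]' 100
python3 - <<'E'
from h import *
np.set_printoptions(precision=1,suppress=True)
d=np.load("w4.npz");st=sensors.get_state()
e=plane(d["K"],d["W"],(320,190),47.5);print("block edge along from TCP",np.linalg.norm(e[:2]-[572.8,-17.1]))
print(st["ft_force"],st["moment"],st["finger_force"],st["opening"])
# target: boss over slot
uu=np.array([np.cos(np.radians(102.5)),np.sin(np.radians(102.5))]);f=np.array([576.5,235.5]);t=f+43*uu;print(t)
go((*t,185),102.5)
s=look("side","s5")[0];w=look("wrist","w5")[0]
cv2.imwrite("pics/v5.png",np.hstack([s[100:300,260:460].repeat(2,0).repeat(2,1),w[0:300,160:480][:, :] if 0 else cv2.resize(w[0:320,160:480],(400,400))])[:,:,::-1])
E
```

```text
time: 10.1
position: [572.4, -16.7, 192.1]
tool_rot: [-2.1, -2.334, 0.001]
ft_force: [-0.6, 1.1, -5.5]
opening: 0.137
finger_force: 98.0
block edge along from TCP 38.50882364641298
[-0.6  1.1 -5.5] [-0.  0. -0.] 97.95738458633423 0.13671052233592698
[567.2 277.5]
t 10.1 turn [-0.1 -0.  -6.5] shift [28.8  5.9  0.7] now [572.4 -16.7 192.1]
```

View pics/v5.png

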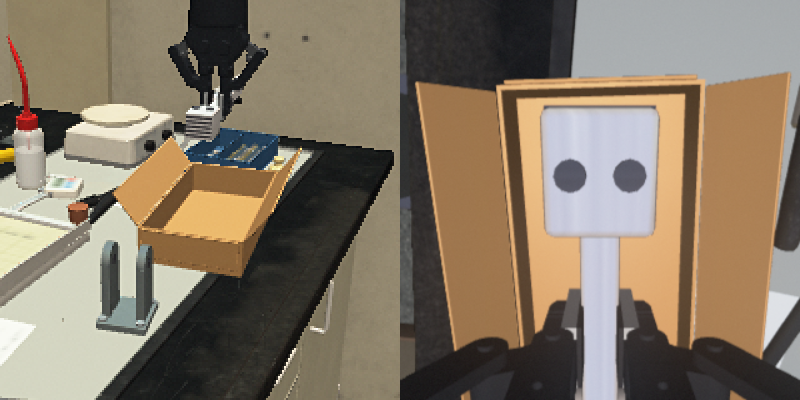

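The arm is held level and clear of the carton, with no moment on the wrist. Next I carry it over the fork at this height.

```bash
python3 -m creep '[[[0,0,0,0,0,-2.2,0.5],[0,0,0,0,0,-2.2,0.5],[0,0,0,0,0,-2.1,0.5],[1,0.2,0,0,0,0,0.5],[2.5,0.5,0,0,0,0,0.5],[3,0.6,0,0,0,0,0.5],[3,0.6,0,0,0,0,0.5],[3,0.6,0,0,0,0,0.5],[3,0.6,0,0,0,0,0.5],[3,0.6,0,0,0,0,0.5],[3,0.6,0,0,0,0,0.5],[3,0.6,0,0,0,0,0.5]]]'
python3 -m creep '[[[2.5,0.6,0,0,0,0,0.5],[1,0.2,0,0,0,0,0.5],[0.7,0.2,0,0,0,0,0.5],[0,0,0,0,0,0,0.5],[0,0,0,0,0,0,0.5],[0,0,0,0,0,0,0.5]]]'
python3 - <<'E'
from h import *
go((567.4,276.5,154),102.5)
s=look("side","s6")[0];c=look("scene","c6")[0];w=look("wrist","w6")[0]
cv2.imwrite("pics/v6.png",np.hstack([cv2.resize(s[150:280,260:390],(520,520),interpolation=3),cv2.resize(c[170:270,255:322],(270,520) if 0 else (268,400),interpolation=3)[:, :] if 0 else cv2.resize(c[160:290,240:310],(280,520),interpolation=3)])[:,:,::-1])
E
```

```text
time: 11.4
position: [567.1, 235.2, 192.8]
tool_rot: [-1.964, -2.451, -0.0]
ft_force: [0.8, -0.4, -6.3]
opening: 0.136
finger_force: 97.8
time: 12.0
position: [568.7, 274.0, 193.0]
tool_rot: [1.968, 2.448, -0.001]
ft_force: [-0.5, -0.6, -4.9]
opening: 0.141
finger_force: 97.9
t 12.0 turn [-0.   0.1 -0.1] shift [ 0.27 -0.08  3.9 ] now [568.7 274.  193. ]
```

View pics/v6.png

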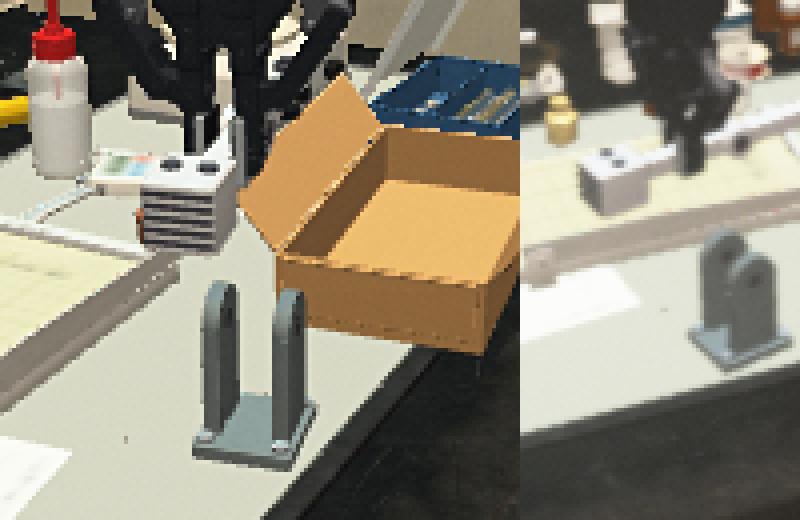

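The arm hangs level above the fork. Side-view cheek tops are at about (315.5,220.8) and (332.8,222.8). The block's holes have their midpoint at about (307.4,191.5) in the side view and (264,198.7) in the scene view. I'll cross-check these in 3D.

Run:
```python
from h import *
np.set_printoptions(precision=1,suppress=True)
L=lambda t:(np.load(t+".npz")["K"],np.load(t+".npz")["W"])
A,B=L("c6"),L("s6")
c1=tri(ray(*A,(290.5,217.5)),ray(*B,(315.5,220.75)));c2=tri(ray(*A,(298,222.5)),ray(*B,(332.75,222.75)))
print("cheek tops",c1,c2,(c1+c2)/2)
print("side-only tops",plane(*B,(315.5,220.75),102.6),plane(*B,(332.75,222.75),102.6),"scene-only",plane(*A,(290.5,217.5),102.6),plane(*A,(298,222.5),102.6))
h=tri(ray(*A,(264,198.7)),ray(*B,(307.4,191.5)));print("holes mid",h)
u=np.array([np.cos(np.radians(102.5)),np.sin(np.radians(102.5))]);t=np.array([568.7,274])
print("pred holes",t+58*u,"pred boss",t-42*u)
```

```text
cheek tops [589.1 242.2 105.5] [552.4 231.4 105.2] [570.8 236.8 105.4]
side-only tops [592.6 236.2 102.6] [553.7 228.  102.6] scene-only [592.7 240.9 102.6] [557.7 229.5 102.6]
holes mid [555.9 330.  211.4]
pred holes [556.1 330.6] pred boss [577.8 233. ]
```

```bash
python3 -m creep '[[[0.15,-0.1,0,0,0,0,0.5],[0.15,-0.12,0.5,0,0,0,0.5],[0,0,1,0,0,0,0.5],[0,0,1,0,0,0,0.5],[0,0,0.8,0,0,0,0.5],[0,0,0.4,0,0,0,0.5],[0,0,0,0,0,0,0.5],[0,0,0,0,0,0,0.5],[0,0,0,0,0,0,0.5],[0,0,0,0,0,0,0.5],[0,0,0,0,0,0,0.5],[0,0,0,0,0,0,0.5]]]'
python3 - <<'E'
from h import *
go((566,276.5,155),102.5)
s=look("side","s7")[0];w=look("wrist","w7")[0];c=look("scene","c7")[0]
cv2.imwrite("pics/v7.png",np.hstack([cv2.resize(s[150:280,270:370],(400,520),interpolation=3),cv2.resize(w[0:400,170:470],(390,520))])[:,:,::-1])
E
```

```text
time: 13.35
position: [565.7, 278.5, 156.2]
tool_rot: [1.966, 2.451, 0.001]
ft_force: [-0.3, 0.1, -6.6]
opening: 0.136
finger_force: 97.9
t 13.35 turn [ 0. -0.  0.] shift [-0.2  -0.02  0.12] now [565.7 278.5 156.2]
```

View pics/v7.png

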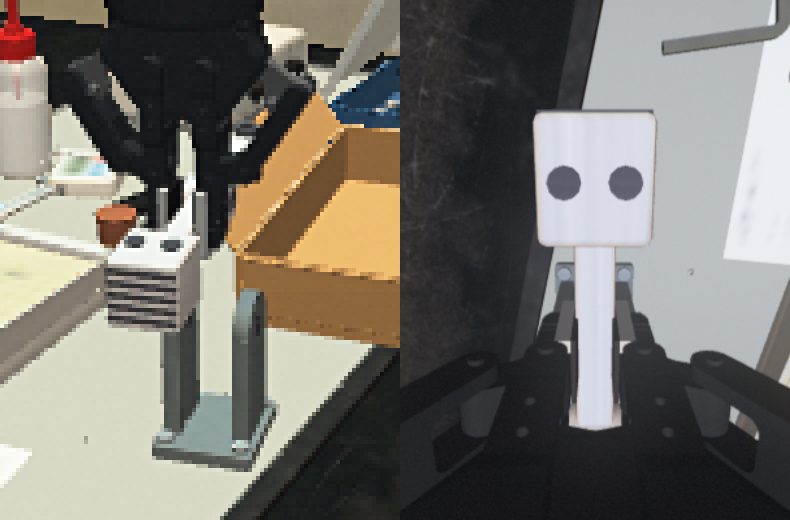

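The fork's base screws, at about (565,272) and (625,272) in the wrist view, sit evenly on either side of the bar. The bar is therefore in line with the slot, and about 35 mm above the cheek tops. Handing in.

```bash
python3 -c "
from workcell import r
print(r.hand_in())"
```

```text
the job is handed in; nothing more can be done
None
```

I handed the job in at about 13.5 s, but the hand-in returned no verdict. By my measurements both flaps are open to roughly 2.4 rad. The clamp arm is gripped about 2 mm from its balance point and held level and steady. The boss is within about 5 mm of the slot's middle and about 42 mm clear above the fork; nothing touched the fork, and I never moved near the bystanders.

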